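Free a stuck centrifuge lid and press the keyed rotor home

ROBOT

A 6-joint arm with a two-finger parallel gripper is mounted at the origin on a cart in front of the work surface, level with it; the furniture and walls round the work are solid. World frame = base frame: x ahead of the robot, y to its left, z up, the work surface at z = 0. Lengths are in m, angles in rad, forces in N, time in s.
With the tool pointing down it reaches from about 0.225 to 0.875 m from the base axis. Payload 3.4 kg.
Tool frame: the origin (TCP) lies on the centre line of the jaws, within the pads' length; the fingertips stand 17 mm ahead of it and the grasp point (between the pads) lies 2 mm behind it (nose_length is the distance from the TCP to the fingertips, in m); z points along the fingers, y is the line along which they close (so a half turn about z gives the same grasp; the last joint's range is limited). The gripper opens to 85 mm and grips with 20 to 120 N. Pads are 22 mm wide; open, the fingers measure 114 mm over their backs; the gripper's body (76 mm by 85 mm) begins 54 mm behind the grasp point. The pads swing forward as they close: fully open they stand 13 mm farther back than shut.
Start: joints at [-1.388, 0.276, 1.505, -0, 1.361, -0.121], TCP at [0.172, -0.549, 0.248] pointing down, gripper open.
Joint ranges: [-2.89, 2.89], [-0.75, 2.08], [0.22, 2.7], [-1.18, 4.32], [0.11, 2.71], [-2.7, 2.7]. Speed limits (rad/s): [2.57, 2.57, 3.14, 3.14, 3.14, 3.14].

INTERFACE

Orientations are given as a unit quaternion [w, x, y, z].
In Python, from rig import get_state, get_image, sign_off, find_in, place_of, nose_length gives the robot as it stands.
- The arm moves only by the tool apply_moves, never from a script. Its argument "deltas" is one flat list of numbers, 5 for each row, row after row: the finger opening in mm, from 0 to 85.4, then the shift along the tool's x, y, z in mm, then the turn about the tool's z in degrees. A call has 1 to 12 rows; each row is the pose to reach, as a shift and turn from the pose commanded when the call began, along the tool's axes at that moment; what a row does not reach only later rows make up. A row lasts 1/12 s, in which the tool goes at most 41.7 mm and 7.16 degrees, less where a joint would pass 70% of its speed; a pose out of reach is approached as far as the arm can. A call with a gripper value outside its range is refused whole. The fingers move at their own pace and stop on an object; "squeeze" is the grip in N (left out, the last holds). Time passes only in rows, so rows that repeat a pose let the fingers close. It gives the time, the measured TCP pose, the force, the opening and the grip force at its end, in the units of the state.
- get_state(): the state, without advancing time (a new reading comes with each control period).
- get_image(name): name is "side" or "top"; returns a dict with "frame" (420x560x3 uint8, red, green, blue), "K" (3x3 intrinsics, pixels), "position" and "orientation" of the camera in the world. Camera axes: x right, y down, z forward; pixel columns grow to the right and rows downward; lengths in m; the calibration is good to about 2 mm. A picture is of the moment at which its call begins. There is no depth.
- sign_off(): hands the job in; it is judged then, once.
Trained networks look in a picture, given as the dict that the camera call returned (one of the last four; its "shot" number tells which), for a name from the list of things; names that differ only in an ending like _2 or _b are one class to them, and where a whole thing is asked for, a point or a joint stands for the part that bears it (a point fixed in the world has none). Each returns a list of dicts, best first, with "score" (0 to 1); they miss things now and then, are a little off and sometimes report something else, mostly with a low value. They report only what shows in the picture. A call takes as long as a camera call. They do not tell look-alikes from the thing itself.
- find_in(query, picture): "point" ([column, row] in pixels, amid what is visible of it).
- place_of(query, picture): "point" ([column, row] in pixels: a listed point, or the origin of a listed thing).
The state is a dict: "clock": time; "qpos": joint angles; "qd": joint speeds; "effort": joint torques, N m; "position": TCP position; "ee_rot": TCP orientation; "contact_force": force on the tool from outside, world axes, zero at the start; "moment": the same for the moment, N m; "width": finger opening in m; "gripper_force": force on a finger pad.
Only numpy, scipy, OpenCV 4.12 (cv2) and the standard library are available. Lean on these libraries where they do the work, as an engineer would, in place of code of your own. Each camera call takes 0.05 s, during which the arm holds its last target. There are 200 camera calls.

TASK

The lid of the little bench centrifuge sticks on its catch: push the flat blade into the notch under the front of the lid, lever the lid free so that it springs open by itself, and lay the blade down flat on the desk. Then take the rotor by its grip bar, lower its keyed shaft into the drive hub, turn it until the key slips into the keyway and push it fully home against the ejector spring. Finish holding it there, still gripping the rotor and pressing it down, so that I can lock it; leave the specimen cup, the timer and the label roll where they are.

Things in the scene. Friction and masses are not known exactly. Their poses are not given: they have to be found in the camera images.
- centrifuge: White box with rounded corners, fixed to the desk, 170 mm front to back, 152 wide, top 70 mm above the desk; grey hood-shaped lid on top. Its front (notch, display, two keys) looks roughly at the robot. Origin: on the desk, under the hub axis, 82 mm behind the front face. Axes: x front to back, z up. In the top under the lid is a round well, 96 mm wide, 56 deep, with the drive hub in its middle.
- pry_ledge (a point): Middle of the centrifuge's front top edge (70 mm above the desk), axes as centrifuge. From here the bare white top runs back level for 18 mm to the lid: a ledge that serves as fulcrum for the blade.
- lid_notch (a point): Middle of the upper edge of the pry notch, on the outer front face of the lid (turns with it). Notch: 36 mm wide (y), 6 mm high gap between white top and lid; nowhere else does the rim leave a gap. The lid's front wall is 4 mm thick; behind it the notch is free for 40 mm (first 12 mm of white top, then the well).
- lid (a joint): Lid angle, rad: 0 shut, 1.95 open (stop, leaning back). Hood 140 mm long, 132 wide, top 107 mm above the desk when shut; hinge line at its back, 142 mm behind lid_notch, 72 mm above the desk. A sprung catch holds it shut: raise its front edge about 4 mm against some 8 N (levering tip-up by about 0.45 rad over the ledge does it); then springs swing it fully open in about 2 s.
- blade: Flat-blade lever tool, 170 mm long, 90 g, lying on the desk. Origin: under the front end of its handle; x along the tool to the blade tip, z up. Black handle: x -85 to 0, 20 mm wide (y), z 0 to 22 mm; grip it across its width. Steel blade: x 0 to 85 mm, 14 mm wide, 2 mm thick, flat side up, z 10 to 12 mm.
- blade_tip (a point): Middle of the end of the steel blade, 85 mm in front of the handle, 11 mm above the tool's underside; axes as blade.
- rotor: Bell-shaped metal rotor with 8 tube pockets, 84 mm in diameter, about 300 g, standing on its skirt on the desk. Origin: on its axis at the skirt's rim. Top of the bell 43 mm above the origin. On it a black grip bar 42 mm long (x), 22 wide (y), 43 to 79 mm above the origin: grip across the 22 mm, fingertips above the bell. A pointer ridge on the bell shows the key's side (-x).
- rotor_nose (a point): Lower end of the rotor's steel shaft, hidden in the bell: on the axis, 3 mm above the rotor's origin. Shaft 16 mm in diameter, from here up to the bell's ceiling, 38 mm above the origin. The lowest 12 mm are plain round, tip chamfered, and pilot in the bore; above them, up to the ceiling, a key 6 mm wide stands 5 mm proud on the rotor's -x side.
- hub_mouth (a point): Centre of the hub's upper face, 58 mm above the desk; axes as centrifuge. Hub: greased steel collar, 36 mm wide, bore 18 mm, one keyway 8 mm wide and 5 deep, open at the top, pointing to this point's -x within 0.45 rad either way (brake locked; angle not reported: feel or look). Rotor origin below this point: 15 mm with the key resting on the hub face, 38 mm fully home (ceiling meets hub).
- ejector (a joint): How far the ejector pin in the hub's bore is pressed down, m: 0 free, 0.009 with the rotor fully home (stop 0.0105). It meets the nose 9 mm before home and pushes up with about 5 N, rising to 8.4 N at home: more than the rotor's weight, so the rotor comes up again if it is not held down.
- cup_b: Bystander: white specimen cup with yellow lid, 64 mm wide and high; origin at the centre of its underside.
- timer: Bystander: white digital timer lying on the desk, 66x62x18 mm; origin at the centre of its underside.
- label_roll: Bystander: roll of white labels standing on end, 69 mm wide, 41 mm high; origin at the centre of its underside.
Mind the look-alikes: they are no part of the job. There is more than one size of the rotor; the one meant has the size given above.

How it is judged:
By the outcome, as a careful person would: the job done as asked, in the order asked, and still so for the second after the job is handed in, while the arm keeps its last pose, push and grip.
It also fails if it takes over 64 s, if anything falls off the work surface, if the arm or the gripper's body presses on something with over 40 N, if the wrist force passes 120 N, or if a joint passes its speed limit or range.

## Working session

There is one attempt and no reset: what is moved stays moved. The work goes in short steps, Python scripts to look and compute and a tool call to move; the robot and the scene stay as the last step left them, time stands still between calls to the robot, and variables do not carry over. Pictures are saved under pics/ and viewed, at most 10 in all, crops included, and the job is handed in when it is done.

Besides the shell and the picture viewer there is one more tool, called after "Emit:" as a command line: name --argument value ..., lists and objects as JSON in quotes. apply_moves: Moves the arm, as the interface text tells. Its arguments: {"type":"object","properties":{"deltas":{"type":"array"},"squeeze":{"type":"number"}},"required":["deltas"]}

```bash
mkdir -p pics; ls; cat > h.py <<'E'
import numpy as np, cv2
from scipy.spatial.transform import Rotation as R
from rig import get_state, get_image, sign_off, find_in, place_of, nose_length
def rot(q): return R.from_quat([q[1],q[2],q[3],q[0]]).as_matrix()
def ray(im,p):
    d=rot(im['orientation'])@np.linalg.inv(im['K'])@np.array([p[0],p[1],1.]); return np.array(im['position']),d
def onz(im,p,z):
    o,d=ray(im,p); return o+d*(z-o[2])/d[2]
def proj(im,X):
    c=rot(im['orientation']).T@(np.array(X)-im['position']); u=im['K']@c; return u[:2]/u[2]
def tri(ims,ps):
    A=np.zeros((3,3));b=np.zeros(3)
    for im,p in zip(ims,ps):
        o,d=ray(im,p); d=d/np.linalg.norm(d); M=np.eye(3)-np.outer(d,d); A+=M;b+=M@o
    return np.linalg.solve(A,b)
def save(im,n,crop=None,s=1):
    f=im['frame'][:,:,::-1]
    if crop: f=f[crop[1]:crop[3],crop[0]:crop[2]]
    cv2.imwrite(f'pics/{n}.png',cv2.resize(f,None,fx=s,fy=s,interpolation=cv2.INTER_CUBIC))
E
python3 - <<'E'
from h import *
np.set_printoptions(precision=4,suppress=True)
s=get_state();print(s);print(nose_length)
ims={n:get_image(n) for n in('side','top')}
for n,i in ims.items():
    print(n,i['position'],rot(i['orientation']).tolist(),i['K'].tolist() if hasattr(i['K'],'tolist') else i['K'])
    for q in['centrifuge','pry_ledge','lid_notch','blade','blade_tip','rotor','rotor_nose','hub_mouth','cup_b','timer','label_roll']:
        print(q,[(np.round(r['point']).tolist(),round(r['score'],2)) for r in place_of(q,i)[:4]],[(np.round(r['point']).tolist(),round(r['score'],2)) for r in find_in(q,i)[:4]])
a=np.vstack([ims['side']['frame'],ims['top']['frame']])[:,:,::-1]
save(ims['side'],'s0',None,1.4);save(ims['top'],'t0',None,1.4)
E
```

```text
pics
{'clock': 0.0, 'qpos': array([-1.388 ,  0.2766,  1.5062,  0.    ,  1.3607, -0.121 ]), 'qd': array([ 0.0008,  0.0004, -0.0009, -0.0001, -0.0009,  0.0001]), 'effort': array([  0.0005, -41.6765, -24.5802,   0.0001,   0.0109,   0.    ]), 'position': array([ 0.1719, -0.5482,  0.2474]), 'ee_rot': array([-0.0009,  0.9885,  0.1513, -0.    ]), 'contact_force': array([ 0.4393, -0.0102, -0.6224]), 'moment': array([0.0205, 0.004 , 0.0308]), 'gripper_force': 0.0, 'width': 0.08546755758199504}
0.017
side [ 0.3994 -0.6765  0.5862] [[0.9751636473616572, -0.11820453360466442, 0.18730603060129503], [-0.22110525870807785, -0.569078665577367, 0.7919986975723616], [0.012974029287135744, -0.8137426869840287, -0.5810804711432569]] [[407.08323187887567, 0.0, 282.6452159938], [0.0, 407.08323187887567, 214.20822925386267], [0.0, 0.0, 1.0]]
centrifuge [([328.0, 231.0], 0.72)] [([331.0, 217.0], 0.66)]
pry_ledge [([289.0, 214.0], 0.77)] [([327.0, 216.0], 0.76)]
lid_notch [([300.0, 210.0], 0.81)] [([329.0, 204.0], 0.56)]
blade [([224.0, 198.0], 0.81)] [([214.0, 201.0], 0.64)]
blade_tip [([254.0, 186.0], 0.71
[... 1021 characters left out ...]
.0, 190.0], 0.46)] [([258.0, 167.0], 0.75)]
blade [([186.0, 269.0], 0.63)] [([183.0, 277.0], 0.77)]
blade_tip [([174.0, 230.0], 0.57)] [([183.0, 273.0], 0.56)]
rotor [([329.0, 294.0], 0.81), ([376.0, 264.0], 0.7), ([263.0, 206.0], 0.27)] [([327.0, 295.0], 0.88), ([378.0, 268.0], 0.79), ([368.0, 190.0], 0.71)]
rotor_nose [([328.0, 294.0], 0.9), ([377.0, 265.0], 0.73)] [([379.0, 266.0], 0.71)]
hub_mouth [] [([262.0, 166.0], 0.81)]
cup_b [([364.0, 193.0], 0.94)] [([370.0, 189.0], 0.63)]
timer [([180.0, 182.0], 0.79), ([366.0, 191.0], 0.27), ([184.0, 270.0], 0.2)] [([178.0, 186.0], 0.84)]
label_roll [([359.0, 148.0], 0.82), ([264.0, 206.0], 0.19)] [([360.0, 148.0], 0.78), ([367.0, 189.0], 0.59)]
```

View pics/s0.png

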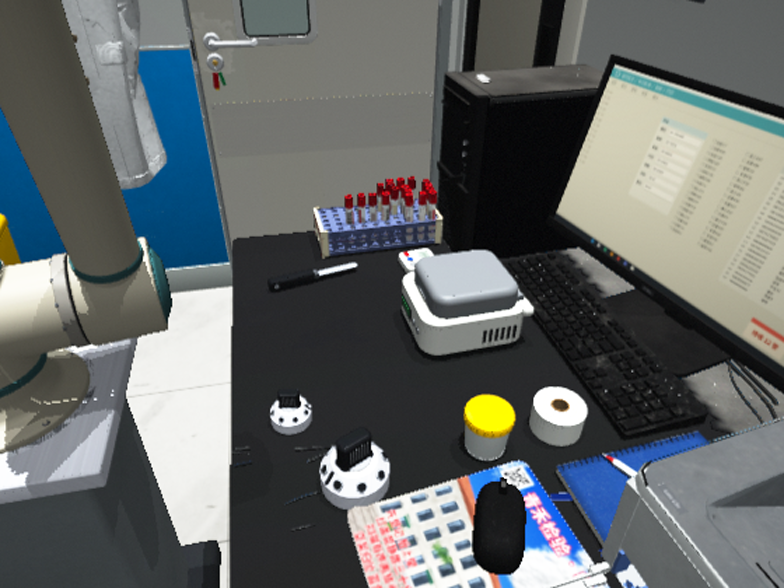

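View pics/t0.png

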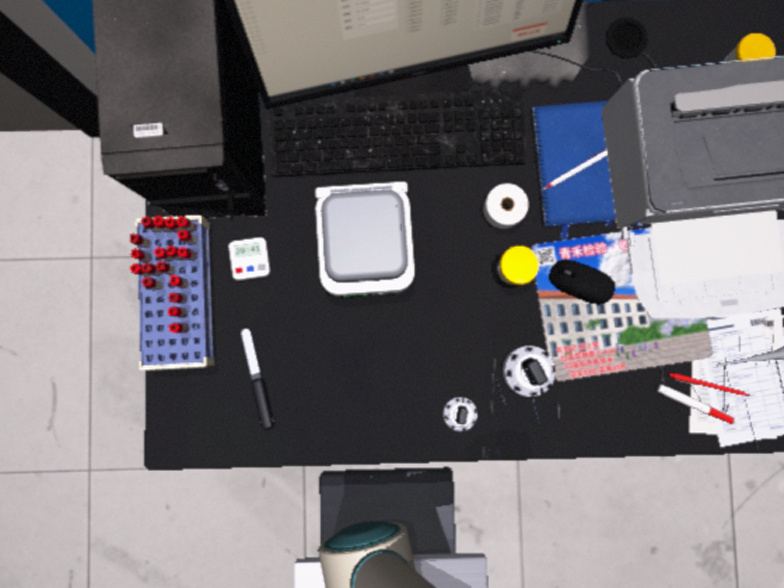

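The side view shows the centrifuge at about (462,300), the blade at (313,277), the large rotor at (355,467) and the small one at (290,412). In the top view the blade runs from (246,332) to (268,425), and the large rotor is at (528,370).

```bash
python3 - <<'E'
from h import *
np.set_printoptions(precision=4,suppress=True)
S=get_image('side');T=get_image('top')
def mk(im,c,s=4):
    f=im['frame'][c[1]:c[1]+70,c[0]:c[0]+95,::-1]
    f=cv2.resize(f,None,fx=s,fy=s,interpolation=cv2.INTER_CUBIC)
    for k in range(0,95,10): cv2.line(f,(k*s,0),(k*s,6),(0,255,255),1)
    for k in range(0,70,10): cv2.line(f,(0,k*s),(6,k*s),(0,255,255),1)
    return f
a=np.vstack([np.hstack([mk(T,(330,235)),mk(S,(215,295))]),np.hstack([mk(T,(215,140)),mk(T,(135,235))])])
cv2.imwrite('pics/z1.png',a); print(a.shape)
cams=[S,T]
def best(q,im,near,fn=place_of):
    l=fn(q,im); 
    return min(l,key=lambda r:np.linalg.norm(np.array(r['point'])-near))['point'] if l else None
for q,ns,nt in[('rotor',(251,347),(376,264)),('rotor_nose',(254,341),(377,265)),('pry_ledge',(289,214),(263,208)),('lid_notch',(300,210),(264,199)),('blade',(224,198),(186,269)),('blade_tip',(254,186),(174,230)),('cup_b',(350,318),(364,193)),('timer',(299,186),(180,182))]:
    p=best(q,S,ns);t=best(q,T,nt);
    if p is None or t is None: print(q,p,t);continue
    X=tri(cams,[p,t]);print(q,X,'res',proj(S,X)-p,proj(T,X)-t)
for im,p in[(S,best('rotor',S,(207,302))),(T,best('rotor',T,(329,294)))]: print('small',onz(im,p,0))
# blade handle, tip from top zooms
E
```

```text
(560, 760, 3)
rotor [ 0.4546 -0.232  -0.0185] res [ 0.7391 -0.0436] [-0.0488  0.5361]
rotor_nose [ 0.4546 -0.2354 -0.0048] res [ 0.1848 -0.0103] [-0.0125  0.1336]
pry_ledge [0.5858 0.0246 0.0717] res [ 0.9374 -0.0585] [-0.1621  0.9008]
lid_notch [0.6066 0.0295 0.0589] res [ 1.2321 -0.0851] [-0.2271  1.1858]
blade [0.4593 0.2048 0.0058] res [-0.3643  0.0027] [ 0.041  -0.3964]
blade_tip [0.5402 0.2374 0.0143] res [ 0.715  -0.0241] [-0.1111  0.8039]
cup_b [ 0.6339 -0.2199 -0.0094] res [-2.3449  0.1001] [ 0.4899 -1.7056]
timer [0.6597 0.2225 0.0079] res [-1.7075  0.0999] [ 0.3947 -1.8932]
small [ 0.3875 -0.122   0.    ]
small [ 0.3872 -0.1288  0.    ]
```

View pics/z1.png

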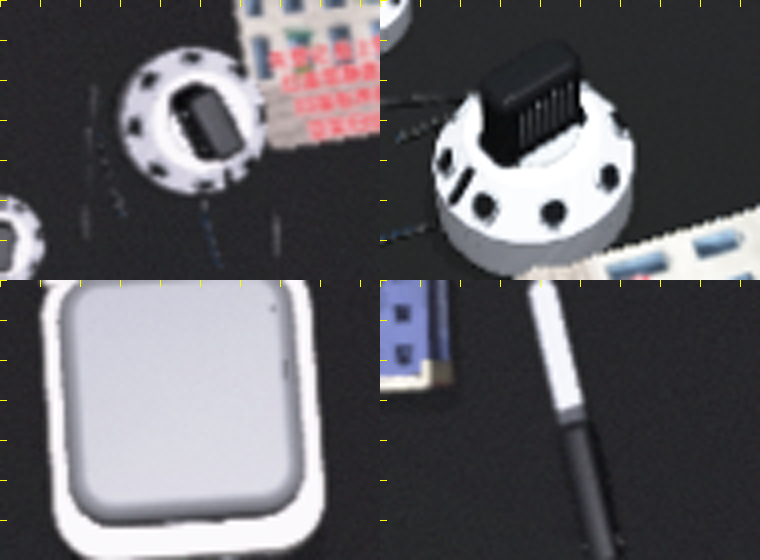

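The crops show the rotor's bar axis running to the lower right in the top view. The pointer ridge is at that end, at crop (230,173), so rotor −x points roughly to world (−0.86,−0.5). Next I measure the outlines.

```bash
cat > fit.py <<'E'
from h import *
from scipy.optimize import least_squares
np.set_printoptions(precision=4,suppress=True)
S=get_image('side');T=get_image('top')
def v(d): return np.rad2deg(np.arctan2(d[1],d[0]))
# bar top (z=.079)
bar=[onz(T,np.array(p)/4+[330,235],.079) for p in[(190,93),(212,88),(244,145),(222,158)]]
bar=np.array(bar);print('bar',bar.mean(0),'len',np.linalg.norm(bar[3]-bar[0]),np.linalg.norm(bar[2]-bar[1]),'yaw',v(bar[0]-bar[3]),v(bar[1]-bar[2]))
# rotor origin from nets at z=0, nose z=.003
for im,q,z,n in[(S,'rotor',0,(251,347)),(T,'rotor',0,(376,264)),(S,'rotor_nose',.003,(254,341)),(T,'rotor_nose',.003,(377,265))]:
    l=[r['point'] for r in place_of(q,im)]
    if l: 
        p=min(l,key=lambda a:np.hypot(a[0]-n[0],a[1]-n[1]))
        if np.hypot(p[0]-n[0],p[1]-n[1])<15: print(q,onz(im,p,z))
# blade steel mask in top
hsv=cv2.cvtColor(T['frame'],cv2.COLOR_RGB2HSV)
m=((hsv[...,2]>110)).astype(np.uint8)
def blob(seed):
    n,l=cv2.connectedComponents(m); return (l==l[seed[1],seed[0]])
b=blob((273//1-100+3,250)) if m[250,176] else None
ys,xs=np.where(b); pts=np.array([onz(T,(x,y),.012) for x,y in zip(xs,ys)])[:,:2]
c=pts.mean(0);u,s,vt=np.linalg.svd(pts-c);d=vt[0]*np.sign(vt[0][0]);a=(pts-c)@d
print('blade n',len(xs),'c',c,'yaw',v(d),'tip',c+d*a.max(),'root',c+d*a.min(),'len',np.ptp(a))
# handle: dark but brighter than the desk?
print('side tip pts',[onz(S,r['point'],.011) for r in place_of('blade_tip',S)[:1]],[onz(T,r['point'],.011) for r in place_of('blade_tip',T)[:1]],[onz(T,r['point'],.0) for r in place_of('blade',T)[:1]])
# centrifuge
for im in(S,T):
  for q,z in(('pry_ledge',.07),('lid_notch',.076)):
    for r in place_of(q,im)[:1]: print(q,onz(im,r['point'],z),r['score'])
b=blob((225+0,180)) if 0 else None
for seed in[(262,208),(230,180)]: print(seed,hsv[seed[1],seed[0]])
w=blob((262,208)).astype(np.uint8); cs=max(cv2.findContours(w,0,1)[0],key=cv2.contourArea)
print('bbox',cv2.boundingRect(cs))
P=np.array([onz(T,p[0],.07)[:2] for p in cs],np.float32)
r=cv2.minAreaRect(P);print('rect',r)
E
python3 fit.py
```

```text
bar [ 0.4561 -0.2403  0.079 ] len 0.03959225990322183 0.03573177508376236 yaw 24.115441162813575 27.227815262323805
rotor [ 0.4559 -0.2401  0.    ]
rotor [ 0.4569 -0.2364  0.    ]
rotor_nose [ 0.4578 -0.2403  0.003 ]
rotor_nose [ 0.459  -0.2418  0.003 ]
blade n 258 c [0.4974 0.2262] yaw 12.715256827677557 tip [0.5376 0.2353] root [0.4566 0.217 ] len 0.0830146900440546
side tip pts [array([0.5352, 0.2402, 0.011 ])] [array([0.536 , 0.2341, 0.011 ])] [array([0.4551, 0.2139, 0.    ])]
pry_ledge [0.5846 0.0153 0.07  ] 0.98
lid_notch [0.6033 0.0215 0.076 ] 0.63
pry_ledge [0.5901 0.0184 0.07  ] 0.59
lid_notch [0.6025 0.0225 0.076 ] 0.56
(262, 208) [150   6 205]
(230, 180) [140   6 237]
bbox (225, 130, 71, 81)
rect ((0.6762163043022156, 0.02932266891002655), (0.17981143295764923, 0.1533500701189041), 2.54925537109375)
```

```bash
cat >> h.py <<'E'
def go(p,yaw=None):
    "delta mm in tool axes and deg about tool z from the measured pose to TCP p with tool-x yaw (deg)"
    s=get_state(); M=rot(s['ee_rot']); cy=np.rad2deg(np.arctan2(M[1,0],M[0,0]))
    d=M.T@(np.array(p)-s['position'])*1000
    t=0 if yaw is None else -((yaw-cy+180)%360-180)
    print('t',round(s['clock'],2),'pos',np.round(s['position'],4),'yaw',round(cy,2),'F',np.round(s['contact_force'],1),'w',round(s['width'],4),'gf',round(s['gripper_force'],1),'-> d',np.round(d,1),'turn',round(t,1))
E
python3 -c "
from h import *
go([.4225,.2093,.15],12.7)"
```

```text
t 3.95 pos [ 0.172  -0.5487  0.2483] yaw 17.41 F [ 0.1 -0.5  0.4] w 0.0853 gf 0.0 -> d [ 465.8 -648.4   98.3] turn 4.7
```

Emit:
apply_moves --deltas '[50,466,-648,98,4.7,50,466,-648,98,4.7,50,466,-648,98,4.7,50,466,-648,98,4.7,50,466,-648,98,4.7,50,466,-648,98,4.7,50,466,-648,98,4.7,50,466,-648,98,4.7,50,466,-648,98,4.7,50,466,-648,98,4.7,50,466,-648,98,4.7,50,466,-648,98,4.7]' --squeeze 60

```text
clock: 4.95
position: [0.3282, -0.0758, 0.1876]
ee_rot: [0.001, 0.994, 0.11, 0.001]
contact_force: [1.2, -0.7, -0.5]
width: 0.0496
gripper_force: 0.0
```

```bash
python3 -c "
from h import *
go([.4225,.2093,.1],12.7)"
```

```text
t 4.95 pos [ 0.3282 -0.0758  0.1876] yaw 12.66 F [ 1.2 -0.7 -0.5] w 0.0496 gf 0.0 -> d [ 154.4 -257.6   87.5] turn -0.0
```

Emit:
apply_moves --deltas '[50,154,-257,77,0,50,154,-257,77,0,50,154,-257,77,0,50,154,-257,77,0,50,154,-257,77,0,50,154,-257,77,0,50,154,-257,77,0,50,154,-257,77,0,50,154,-257,77,0,50,154,-257,77,0]'

```text
clock: 5.78
position: [0.4214, 0.2076, 0.1099]
ee_rot: [0.0, 0.994, 0.112, -0.001]
contact_force: [0.1, -0.3, -0.1]
width: 0.0501
gripper_force: 0.0
```

```bash
python3 -c "
from h import *
go([.4225,.2093,.019],12.7)
T=get_image('top');S=get_image('side')
a=T['frame'][225:345,120:240,::-1];b=S['frame'][150:270,160:280,::-1]
cv2.imwrite('pics/g1.png',cv2.resize(np.hstack([a,b]),None,fx=3,fy=3))"
```

```text
t 5.78 pos [0.4214 0.2076 0.1099] yaw 12.85 F [ 0.1 -0.3 -0.1] w 0.0501 gf 0.0 -> d [ 1.5 -1.5 90.9] turn 0.2
```

View pics/g1.png

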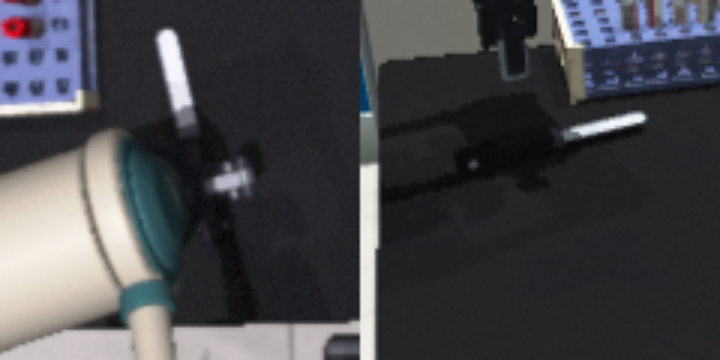

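The gripper hangs above the handle, with the steel blade ahead of it; its root shows at about (190,130) in the left crop. Descending to grasp.

Emit:
apply_moves --deltas '[50,1.5,-1.5,30,0,50,1.5,-1.5,60,0,50,1.5,-1.5,80,0,50,1.5,-1.5,88,0,50,1.5,-1.5,91,0,50,1.5,-1.5,91,0,10,1.5,-1.5,91,0,10,1.5,-1.5,91,0,10,1.5,-1.5,91,0,10,1.5,-1.5,91,0,10,1.5,-1.5,91,0,10,1.5,-1.5,91,0]' --squeeze 60

```text
clock: 6.88
position: [0.4239, 0.2091, 0.0208]
ee_rot: [-0.0, 0.994, 0.111, 0.002]
contact_force: [-0.2, -0.4, 6.7]
width: 0.0185
gripper_force: 59.4
```

```bash
python3 -c "
from h import *
go([.4395,.0165,.125],2.5)"
```

```text
t 6.88 pos [0.4239 0.2091 0.0208] yaw 12.72 F [-0.2 -0.4  6.7] w 0.0185 gf 59.4 -> d [ -26.9  191.3 -104.3] turn 10.2
```

Emit:
apply_moves --deltas '[10,0,0,-20,0,10,0,0,-60,0,10,-5,40,-90,5,10,-15,80,-104,10.2,10,-20,115,-104,10.2,10,-25,145,-104,10.2,10,-27,175,-104,10.2,10,-27,191,-104,10.2,10,-27,191,-104,10.2,10,-27,191,-104,10.2,10,-27,191,-104,10.2]' --squeeze 80

```text
clock: 7.8
position: [0.438, 0.0172, 0.1235]
ee_rot: [-0.0, 1.0, 0.022, -0.0]
contact_force: [0.1, -1.1, -1.3]
width: 0.0183
gripper_force: 78.5
```

```bash
python3 -c "
from h import *
np.set_printoptions(precision=4,suppress=True)
T=get_image('top');S=get_image('side')
go([.4395,.0165,.083],2.5)
for im in(S,T):
  for q,z in(('blade_tip',.115),('pry_ledge',.07),('lid_notch',.076)):
    for r in place_of(q,im)[:2]: print(q,np.round(r['point'],1),onz(im,r['point'],z),r['score'])
a=T['frame'][140:260,195:335,::-1];b=S['frame'][140:260,220:360,::-1]
cv2.imwrite('pics/g2.png',cv2.resize(np.hstack([a,b]),None,fx=2.8,fy=2.8))"
```

```text
t 7.9 pos [0.438  0.0176 0.1234] yaw 2.59 F [-0.3  0.6 -1.3] w 0.0186 gf 78.5 -> d [ 1.4  1.2 40.4] turn 0.1
blade_tip [277.  197.2] [0.5533 0.0286 0.115 ] 0.78
pry_ledge [291.  215.2] [0.5828 0.0198 0.07  ] 0.89
lid_notch [299.  213.6] [0.599 0.014 0.076] 0.86
blade_tip [264.5 221.9] [0.5567 0.0217 0.115 ] 0.54
pry_ledge [263.6 207.5] [0.5915 0.0235 0.07  ] 0.66
lid_notch [260.8 202.4] [0.6026 0.0294 0.076 ] 0.76
lid_notch [376.1 266.5] [ 0.4536 -0.2227  0.076 ] 0.31
```

View pics/g2.png

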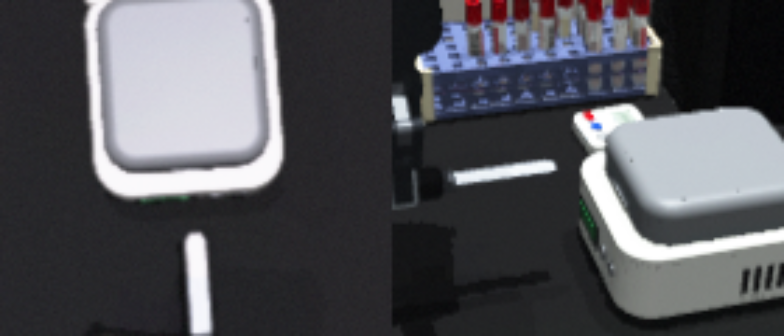

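```bash
python3 -c "
from h import *
go([.480,.0205,.0925],2.8)
T=get_image('top');S=get_image('side')
for z in(.1136,.1186,.1236):print(z,proj(S,[.5566,.0225,z]),proj(T,[.5566,.0225,z]))"
```

```text
t 8.2 pos [0.4384 0.017  0.1233] yaw 2.56 F [-0.1 -0.3  0.2] w 0.0181 gf 78.5 -> d [41.7 -1.6 30.8] turn -0.2
0.1136 [279.13930086 199.14100842] [264.14395179 222.00768593]
0.1186 [279.15827859 197.15205684] [264.11206223 221.88455283]
0.1236 [279.17738578 195.14953794] [264.07986253 221.76022221]
```

Emit:
apply_moves --deltas '[10,15,-3,20,0,10,32,-3,28,0,10,41,-3,31,0,10,41,-3,31,0,10,41,-3,33,0,10,41,-3,34,0,10,41,-3,35,0,10,41,-3,36,0,10,41,-3,36,0]'

```text
clock: 9.05
position: [0.4788, 0.0213, 0.0875]
ee_rot: [0.0, 1.0, 0.022, -0.0]
contact_force: [0.8, 0.5, -1.1]
width: 0.0183
gripper_force: 78.5
```

```bash
python3 -c "
from h import *
go([.480,.0205,.0840],2.8)"
```

```text
t 9.05 pos [0.4788 0.0213 0.0875] yaw 2.5 F [ 0.8  0.5 -1.1] w 0.0183 gf 78.5 -> d [1.2 0.8 3.5] turn -0.3
```

Emit:
apply_moves --deltas '[10,0,0,2,0,10,0,0,4,0,10,0,0,5.5,0,10,0,0,5.5,0]'

```text
clock: 9.38
position: [0.479, 0.0213, 0.0815]
ee_rot: [-0.0, 1.0, 0.022, -0.0]
contact_force: [-0.2, 0.5, -0.1]
width: 0.018
gripper_force: 78.5
```

Emit:
apply_moves --deltas '[10,0,0,1,0,10,0,0,1.5,0,10,0,0,1.5,0]'

```text
clock: 9.63
position: [0.4793, 0.0213, 0.0804]
ee_rot: [0.0, 1.0, 0.022, 0.0]
contact_force: [-1.2, 0.6, 2.3]
width: 0.018
gripper_force: 78.8
```

Emit:
apply_moves --deltas '[10,0,0,-2,0,10,0,0,-2,0,10,5,0,-2,0,10,10,0,-2,0,10,14,0,-2,0,10,14,0,-2,0]'

```text
clock: 10.13
position: [0.4949, 0.0218, 0.0824]
ee_rot: [0.0, 1.0, 0.022, 0.001]
contact_force: [0.9, -0.2, -1.0]
width: 0.0184
gripper_force: 78.5
```

Emit:
apply_moves --deltas '[10,5,0,0,0,10,10,0,0,0,10,15,0,0,0,10,18,0,0,0,10,18,0,0,0]'

```text
clock: 10.55
position: [0.5124, 0.0227, 0.0824]
ee_rot: [0.0, 1.0, 0.022, 0.001]
contact_force: [0.6, 0.7, -0.6]
width: 0.0182
gripper_force: 78.5
```

```bash
python3 -c "
from h import *
go([.5125,.0225,.0824])
T=get_image('top');S=get_image('side')
a=T['frame'][140:260,195:335,::-1];b=S['frame'][140:260,220:360,::-1]
cv2.imwrite('pics/g3.png',cv2.resize(np.hstack([a,b]),None,fx=2.8,fy=2.8))"
```

```text
t 10.55 pos [0.5124 0.0227 0.0824] yaw 2.51 F [ 0.6  0.7 -0.6] w 0.0182 gf 78.5 -> d [ 0.1  0.2 -0. ] turn 0
```

View pics/g3.png

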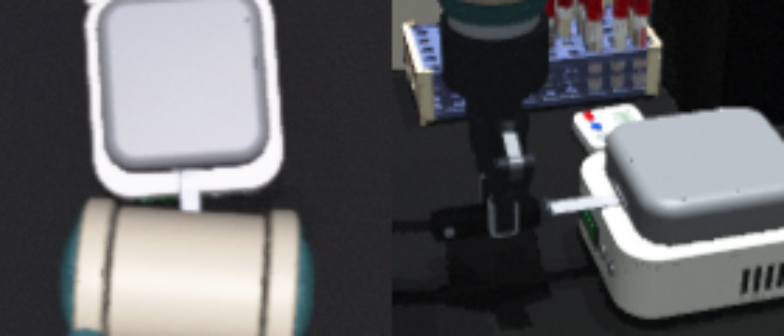

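The blade is in the notch under the lid (side crop, about (615,200)). Levering with a light grip so that the handle can pivot in the pads.

Emit:
apply_moves --deltas '[10,0,0,0,0,10,0,0,2,0,10,0,0,4,0,10,0,0,6,0,10,0,0,8,0,10,1,0,10,0]' --squeeze 22

```text
clock: 11.15
position: [0.512, 0.023, 0.0733]
ee_rot: [-0.0, 1.0, 0.022, 0.0]
contact_force: [-1.1, 0.9, 5.5]
width: 0.0182
gripper_force: 79.8
```

Emit:
apply_moves --deltas '[10,1,0,3,0,10,2,0,6,0,10,3,0,9,0,10,4,0,12,0,10,5,0,15,0,10,5,0,15,0]' --squeeze 22

```text
clock: 11.65
position: [0.5158, 0.023, 0.0578]
ee_rot: [0.0, 1.0, 0.022, -0.001]
contact_force: [-4.7, -0.7, 9.2]
width: 0.0183
gripper_force: 81.6
```

Emit:
apply_moves --deltas '[10,1,0,3,0,10,2,0,6,0,10,3,0,9,0,10,4,0,12,0,10,4,0,12,0,10,4,0,12,0]'

```text
clock: 12.15
position: [0.5213, 0.0233, 0.0461]
ee_rot: [-0.0, 1.0, 0.022, 0.0]
contact_force: [-2.5, 0.9, 6.3]
width: 0.0183
gripper_force: 82.7
```

```bash
python3 -c "
from h import *
go([.5125,.0225,.0824])
T=get_image('top');S=get_image('side')
a=T['frame'][140:260,195:335,::-1];b=S['frame'][140:260,220:360,::-1]
cv2.imwrite('pics/g4.png',cv2.resize(np.hstack([a,b]),None,fx=2.8,fy=2.8))"
```

```text
t 12.15 pos [0.5213 0.0233 0.0461] yaw 2.51 F [-2.5  0.9  6.3] w 0.0183 gf 82.7 -> d [ -8.8   0.4 -36.3] turn 0
```

View pics/g4.png

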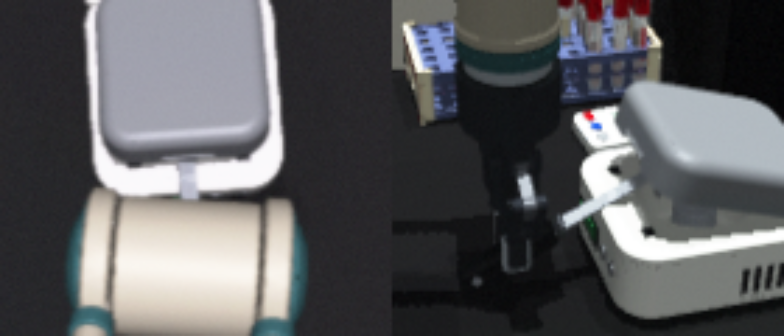

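The lid is springing open, and the blade is tilted about 25° tip-up. Withdrawing and laying it down to the left.

Emit:
apply_moves --deltas '[10,-10,0,-2,0,10,-30,0,-6,0,10,-60,0,-8,0,10,-90,0,-8,0,10,-100,-40,-8,0,10,-104,-80,-8,0,10,-104,-115,-8,0,10,-104,-140,-8,0,10,-104,-140,-8,0,10,-104,-140,-8,0]'

```text
clock: 13.08
position: [0.4102, 0.1592, 0.0532]
ee_rot: [0.0, 1.0, 0.023, -0.0]
contact_force: [0.1, -0.6, -0.9]
width: 0.018
gripper_force: 81.6
```

```bash
python3 -c "
from h import *
go([.416,.163,.0208])"
```

```text
t 13.08 pos [0.4102 0.1592 0.0532] yaw 2.69 F [ 0.1 -0.6 -0.9] w 0.018 gf 81.6 -> d [ 6.  -3.6 32.4] turn 0
```

Emit:
apply_moves --deltas '[10,0,0,8,0,10,0,0,12,0,10,0,0,16,0,10,0,0,20,0,10,0,0,23,0,10,0,0,26,0,10,0,0,28,0,10,0,0,28,0]'

```text
clock: 13.75
position: [0.4192, 0.1583, 0.028]
ee_rot: [-0.001, 1.0, 0.021, 0.008]
contact_force: [6.2, -0.3, 16.7]
width: 0.018
gripper_force: 87.4
```

Emit:
apply_moves --deltas '[10,0,0,1.5,0,10,0,0,3,0,10,0,0,4,0,10,0,0,4,0]'

```text
clock: 14.08
position: [0.4193, 0.1584, 0.0241]
ee_rot: [-0.001, 1.0, 0.021, 0.008]
contact_force: [7.3, 0.1, 16.6]
width: 0.0185
gripper_force: 88.5
```

Emit:
apply_moves --deltas '[10,0,0,1,0,10,0,0,2,0,10,0,0,2.5,0,10,0,0,2.5,0]'

```text
clock: 14.42
position: [0.4191, 0.1584, 0.0215]
ee_rot: [-0.001, 1.0, 0.021, 0.008]
contact_force: [7.3, 0.0, 16.8]
width: 0.0183
gripper_force: 89.1
```

Emit:
apply_moves --deltas '[20,0,0,0,0,30,0,0,-1,0,50,0,0,-2,0,50,0,0,-4,0,50,0,0,-20,0,50,0,0,-60,0,50,0,0,-100,0,50,0,20,-140,0,50,0,60,-150,0,50,0,100,-150,0,50,0,140,-150,0]'

```text
clock: 15.33
position: [0.4174, 0.0173, 0.17]
ee_rot: [0.0, 1.0, 0.023, 0.001]
contact_force: [1.1, -0.6, -1.1]
width: 0.0497
gripper_force: 0.0
```

```bash
python3 -c "
from h import *
go([.4575,-.2395,.17],26)
T=get_image('top');S=get_image('side')
a=T['frame'][100:300,130:300,::-1];b=S['frame'][100:300,170:370,::-1]
cv2.imwrite('pics/g5.png',cv2.resize(np.hstack([a,b]),None,fx=2.1,fy=2.1))"
```

```text
t 15.33 pos [0.4174 0.0173 0.17  ] yaw 2.62 F [ 1.1 -0.6 -1.1] w 0.0497 gf 0.0 -> d [ 28.4 258.3   0.3] turn -23.4
```

View pics/g5.png

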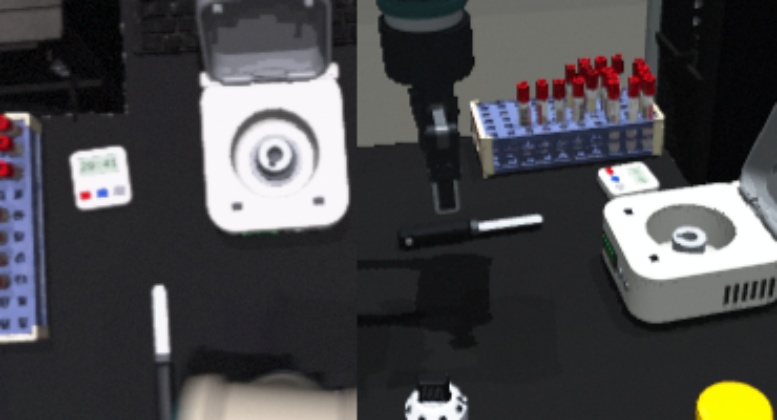

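The lid is fully open, the blade lies flat (left crop, x about 160, y 290–400), and the hub shows at (273,155). Next I zoom on hub and rotor.

```bash
python3 - <<'E'
from h import *
np.set_printoptions(precision=4,suppress=True)
T=get_image('top');S=get_image('side')
for im in(S,T):
  for q,z in(('hub_mouth',.058),('pry_ledge',.07),('centrifuge',0)):
    for r in place_of(q,im)[:1]: print(q,np.round(r['point'],1),onz(im,r['point'],z),round(r['score'],2))
def mk(im,c,w,h,s):
    f=cv2.resize(im['frame'][c[1]:c[1]+h,c[0]:c[0]+w,::-1],None,fx=s,fy=s,interpolation=cv2.INTER_CUBIC)
    for k in range(0,w,5): cv2.line(f,(k*s,0),(k*s,6),(0,0,255),1)
    for k in range(0,h,5): cv2.line(f,(0,k*s),(6,k*s),(0,0,255),1)
    return f
a=np.hstack([mk(T,(246,158),30,30,13),mk(S,(306,200),30,30,13)])
b=np.hstack([mk(T,(355,245),45,24,8),mk(S,(228,298),52,24,8)])[:,:780]
w=min(a.shape[1],b.shape[1]);cv2.imwrite('pics/hub.png',np.vstack([a[:,:w],b[:,:w]]));print(w,a.shape,b.shape)
E
```

```text
hub_mouth [327.3 211.7] [0.6706 0.0325 0.058 ] 0.93
pry_ledge [289.5 217.5] [0.5776 0.0122 0.07  ] 0.85
centrifuge [327.8 234.2] [0.6735 0.0232 0.    ] 0.7
hub_mouth [261.6 171.1] [0.6761 0.0262 0.058 ] 0.84
pry_ledge [263.4 209.1] [0.588 0.024 0.07 ] 0.75
centrifuge [258.6 173.4] [0.6799 0.0344 0.    ] 0.72
776 (390, 780, 3) (192, 776, 3)
```

View pics/hub.png

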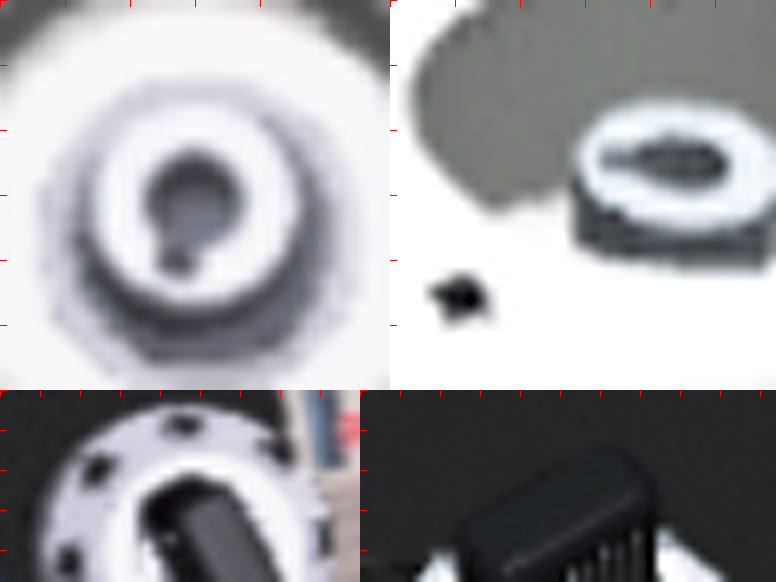

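```bash
python3 - <<'E'
from h import *
T=get_image('top');S=get_image('side')
h=onz(T,(260.54,173.15),.058);k=onz(T,(259.23,177.54),.058);b=onz(T,(246+193.5/13-.5,158+200.5/13-.5),.058)
print('hub',h,'bore',b,'keyway yaw+180',np.rad2deg(np.arctan2(*(h-k)[1::-1])),np.rad2deg(np.arctan2(*(b-k)[1::-1])))
hs=onz(S,(306+(678.5-390)/13-.5,200+163.5/13-.5),.058);print('side hub',hs)
# keyway in side
ks=onz(S,(306+(610.5-390)/13-.5,200+158.5/13-.5),.058);print('side key',np.rad2deg(np.arctan2(*(hs-ks)[1::-1])))
go([.4575,-.2400,.12],26)
E
```

```text
hub [0.67139967 0.02875696 0.058     ] bore [0.67193103 0.02909944 0.058     ] keyway yaw+180 -17.799253239068648 -15.242496204815396
side hub [0.67099866 0.03090598 0.058     ]
side key -19.065933447116546
t 15.93 pos [0.4172 0.0196 0.1687] yaw 2.62 F [ 0.5  0.5 -0. ] w 0.0498 gf 0.0 -> d [ 28.4 261.2  48.7] turn -23.4
```

Emit:
apply_moves --deltas '[60,10,40,0,-5,60,28,261,38,-23.4,60,28,261,38,-23.4,60,28,261,38,-23.4,60,28,261,38,-23.4,60,28,261,38,-23.4,60,28,261,38,-23.4,60,28,261,38,-23.4,60,28,261,38,-23.4,60,28,261,38,-23.4,60,28,261,38,-23.4]'

```text
clock: 16.85
position: [0.4565, -0.2393, 0.1309]
ee_rot: [-0.0, 0.974, 0.225, -0.0]
contact_force: [-0.9, 0.1, 0.0]
width: 0.0598
gripper_force: 0.0
```

```bash
python3 -c "
from h import *
go([.4567,-.2398,.0645],26)"
```

```text
t 16.85 pos [ 0.4565 -0.2393  0.1309] yaw 25.99 F [-0.9  0.1  0. ] w 0.0598 gf 0.0 -> d [-0.   0.6 66.4] turn -0.0
```

Emit:
apply_moves --deltas '[60,0,0.5,30,0,60,0,0.5,55,0,60,0,0.5,62,0,60,0,0.5,63,0,60,0,0.5,63,0,12,0,0.5,63,0,12,0,0.5,63,0,12,0,0.5,63,0,12,0,0.5,63,0,12,0,0.5,63,0,12,0,0.5,63,0]' --squeeze 90

```text
clock: 17.77
position: [0.4573, -0.2411, 0.0692]
ee_rot: [0.0, 0.975, 0.224, 0.001]
contact_force: [-0.7, 2.6, 6.2]
width: 0.0206
gripper_force: 88.4
```

```bash
python3 -c "
from h import *
go([.6713,.0295,.19],-17.5)"
```

```text
t 17.77 pos [ 0.4573 -0.2411  0.0692] yaw 25.88 F [-0.7  2.6  6.2] w 0.0206 gf 88.4 -> d [ 310.8 -150.  -120.6] turn 43.4
```

Emit:
apply_moves --deltas '[12,0,0,-20,0,12,0,0,-60,0,12,20,-10,-95,5,12,50,-25,-120,10,12,80,-39,-120,16,12,110,-53,-120,22,12,140,-68,-120,28,12,170,-82,-120,34,12,200,-97,-120,40,12,230,-111,-120,43.4,12,260,-125,-120,43.4,12,285,-138,-120,43.4]'

```text
clock: 18.77
position: [0.6541, 0.0092, 0.1876]
ee_rot: [-0.0, 0.988, -0.152, 0.0]
contact_force: [0.8, -0.8, -3.6]
width: 0.0203
gripper_force: 88.9
```

```bash
python3 -c "
from h import *
go([.6713,.0295,.15],-17.5)"
```

```text
t 18.77 pos [0.6541 0.0092 0.1876] yaw -17.47 F [ 0.8 -0.8 -3.6] w 0.0203 gf 88.9 -> d [ 10.3 -24.6  37.6] turn 0.0
```

Emit:
apply_moves --deltas '[12,6,-15,20,0,12,10.3,-24.6,37,0,12,10.3,-24.6,37,0,12,10.3,-24.6,37,0]'

```text
clock: 19.1
position: [0.669, 0.0278, 0.1493]
ee_rot: [0.001, 0.988, -0.152, -0.002]
contact_force: [0.2, -0.4, -1.9]
width: 0.0203
gripper_force: 88.7
```

```bash
python3 -c "
from h import *
np.set_printoptions(precision=4,suppress=True)
S=get_image('side');T=get_image('top')
go([.6713,.0295,.127],-17.5)
for im in (S,T):
  for q,z in(('rotor',.082),('rotor_nose',.085)):
    for r in place_of(q,im)[:3]: print(q,np.round(r['point'],1),onz(im,r['point'],z),round(r['score'],2),proj(im,[.6713,.0295,z]))
save(S,'ins',(270,120,400,250),4)
"
```

```text
t 19.2 pos [0.6701 0.0268 0.1516] yaw -17.52 F [ 0.4  0.3 -1.6] w 0.0205 gf 88.7 -> d [ 0.4 -3.  24.6] turn -0.0
rotor [332.5 205.9] [0.6763 0.0192 0.082 ] 0.79 [328.8537 203.5824]
rotor [207.9 299.6] [ 0.3883 -0.1996  0.082 ] 0.56 [328.8537 203.5824]
rotor_nose [328.1 202. ] [0.67   0.0316 0.085 ] 0.86 [328.9606 202.4593]
rotor_nose [205.6 298.6] [ 0.3849 -0.1995  0.085 ] 0.73 [328.9606 202.4593]
rotor [261.1 173.9] [0.6659 0.0271 0.082 ] 0.85 [259.9816 171.5494]
rotor [326.9 296.1] [ 0.3923 -0.1107  0.082 ] 0.84 [259.9816 171.5494]
rotor_nose [262.  175.4] [0.6621 0.0252 0.085 ] 0.91 [259.9516 171.3377]
rotor_nose [329.7 294.5] [ 0.3959 -0.1166  0.085 ] 0.83 [259.9516 171.3377]
```

View pics/ins.png

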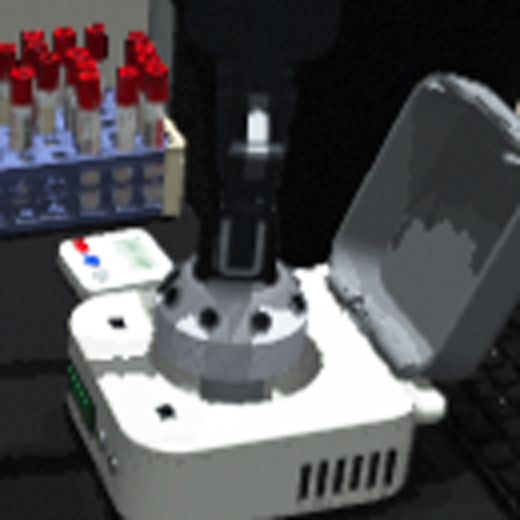

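The rotor hangs upright over the well with the pointer hidden. I check the in-hand offset along the bar from the skirt's edges.

```bash
python3 - <<'E'
from h import *
S=get_image('side');p=get_state()['position'];g=cv2.cvtColor(S['frame'],cv2.COLOR_RGB2GRAY).astype(int)
th=np.linspace(0,2*np.pi,181)
for dz in(0,.006):
    P=np.array([proj(S,[p[0]+.042*np.cos(t),p[1]+.042*np.sin(t),p[2]-.0692+dz]) for t in th])
    i,j=P[:,0].argmin(),P[:,0].argmax();print(dz,'pred',P[i],P[j],(P[i,0]+P[j,0])/2)
for v in(200,202,204,206,208): print(v,g[v,302:314],g[v,340:353])
print(p)
E
```

```text
0 pred [309.85267291 203.14621039] [347.98854001 205.49587005] 328.92060645885965
0.006 pred [309.9935298  200.89096927] [348.27920047 203.23568118] 329.13636513763106
200 [255 255 255 255 223 191 145 114  96  92  95  97] [243 241 241 242 241 234 179 137 253 254 254 254 254]
202 [254 255 255 255 255 214 174 116  94  95  95  97] [241 236 232 210 139 120 118 162 253 254 254 254 254]
204 [253 253 253 253 246 229 125  93  92  94  98  99] [125 119 118 122 122 117 114 156 237 253 254 254 254]
206 [245 245 245 245 240 158  97  94  93  97  98 104] [124 121 122 122 118 114 109  99  92 216 252 254 254]
208 [236 234 233 233 152 122  96  93  96  96 100 103] [121 120 119 118 117 111  98  96  90  88 169 253 254]
[0.67038643 0.02687378 0.15208828]
```

```bash
python3 -c "
from h import *
go([.6725,.0291,.130],-17.5)"
```

```text
t 19.45 pos [0.6704 0.0269 0.1521] yaw -17.55 F [ 0.1  0.5 -3. ] w 0.0202 gf 88.8 -> d [ 1.3 -2.8 22.1] turn -0.0
```

Emit:
apply_moves --deltas '[12,1.3,-2.8,8,0,12,1.3,-2.8,16,0,12,1.3,-2.8,22,0,12,1.3,-2.8,24,0,12,1.3,-2.8,26,0,12,1.3,-2.8,28,0,12,1.3,-2.8,30,0,12,1.3,-2.8,31,0,12,1.3,-2.8,31,0]'

```text
clock: 20.2
position: [0.6726, 0.0296, 0.1201]
ee_rot: [0.0, 0.988, -0.152, 0.0]
contact_force: [0.3, -0.9, -3.2]
width: 0.0204
gripper_force: 89.2
```

```bash
python3 -c "
from h import *
go([.6725,.0291,.115],-17.5);print(get_state()['moment'])"
```

```text
t 20.2 pos [0.6726 0.0296 0.1201] yaw -17.49 F [ 0.3 -0.9 -3.2] w 0.0204 gf 89.2 -> d [0.  0.5 5.1] turn 0.0
[-0.15103477 -0.03945093 -0.0012075 ]
```

The nose is already about 4 mm into the bore with no contact force. Continuing down to the key level.

Emit:
apply_moves --deltas '[12,0,0,2,0,12,0,0,4,0,12,0,0,6,0,12,0,0,8,0,12,0,0,10,0,12,0,0,11,0,12,0,0,11,0]'

```text
clock: 20.78
position: [0.6724, 0.0293, 0.1084]
ee_rot: [0.001, 0.988, -0.152, 0.0]
contact_force: [0.8, -4.4, -4.4]
width: 0.0202
gripper_force: 88.8
```

The key has slipped into the keyway. Pressing on home, with a small shift to ease the side force.

Emit:
apply_moves --deltas '[12,0,0.6,2,0,12,0,0.6,4,0,12,0,0.6,6,0,12,0,0.6,8,0,12,0,0.6,10,0,12,0,0.6,10,0]'

```text
clock: 21.28
position: [0.6723, 0.0292, 0.0984]
ee_rot: [0.0, 0.988, -0.152, 0.0]
contact_force: [1.4, -3.8, -3.6]
width: 0.0205
gripper_force: 89.0
```

Emit:
apply_moves --deltas '[12,0,0,2,0,12,0,0,4,0,12,0,0,6,0,12,0,0,8,0,12,0,0,9,0,12,0,0,9,0]'

```text
clock: 21.78
position: [0.6724, 0.0292, 0.0906]
ee_rot: [0.0, 0.988, -0.152, 0.001]
contact_force: [-0.1, -4.7, 5.2]
width: 0.0204
gripper_force: 90.1
```

```bash
python3 -c "
from h import *
go([.6725,.0291,.0892],-17.5);print(get_state()['moment'])"
```

```text
t 21.78 pos [0.6724 0.0292 0.0906] yaw -17.49 F [-0.1 -4.7  5.2] w 0.0204 gf 90.1 -> d [0.1 0.1 1.4] turn 0.0
[-0.92840297  0.02638206  0.0376018 ]
```

Emit:
apply_moves --deltas '[12,0,0.3,1,0,12,0,0.3,2,0,12,0,0.3,3,0,12,0,0.3,3,0]'

```text
clock: 22.12
position: [0.6724, 0.0292, 0.0891]
ee_rot: [-0.0, 0.988, -0.152, 0.001]
contact_force: [-2.3, -4.0, 11.1]
width: 0.0207
gripper_force: 91.2
```

Emit:
apply_moves --deltas '[12,0,0,1,0,12,0,0,2,0,12,0,0,2,0]'

```text
clock: 22.37
position: [0.6725, 0.0292, 0.0891]
ee_rot: [-0.0, 0.988, -0.152, 0.001]
contact_force: [-5.0, -3.8, 19.9]
width: 0.0203
gripper_force: 92.4
```

The rotor stops at the expected home height (TCP z 0.089) and the force climbs with no further travel, so it is seated. A short settle, then I hand it in.

Emit:
apply_moves --deltas '[12,0,0,0,0,12,0,0,0,0,12,0,0,0,0,12,0,0,0,0]'

```text
clock: 22.7
position: [0.6725, 0.0292, 0.0891]
ee_rot: [-0.0, 0.988, -0.152, 0.002]
contact_force: [-4.5, -3.9, 20.8]
width: 0.0204
gripper_force: 92.4
```

```bash
python3 -c "
from h import *
go([.6725,.0291,.0892],-17.5);print(sign_off())"
```

```text
t 22.7 pos [0.6725 0.0292 0.0891] yaw -17.49 F [-4.5 -3.9 20.8] w 0.0204 gf 92.4 -> d [ 0.   0.1 -0.1] turn 0.0
the job is handed in; nothing more can be done
None
```

I handed the job in at 22.7 s: lid levered open, blade laid flat on the desk, rotor keyed in and still gripped and pressed home with about 20 N; the cup, timer and label roll were not touched.

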